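# Square the test panel on its tray peg and change over trays

## Task

The dark test panel on the open left tray of the exposure unit lies skewed, one corner hanging over the tray's outer edge. Turn it square in place: push its far outer corner round while its near inner corner stays on the tray's peg, until its long edge lies flat along the fence; then push that tray fully shut, which frees the other one, and pull the right tray out to its stop, ready for the next panel. Leave everything else on the bench where it stands.

Things in the scene. Friction and masses are not known exactly. Their poses are not given: they have to be found in the camera images.
- unit: Bench exposure unit, cream and grey, 260 deep x 410 wide x 110 mm high (rear 95 mm: 142 mm high), fixed. Two flat trays side by side slide out of its front. Origin: on the bench under the middle of its front face; x into the unit (away from the robot), y towards the left tray, z up. Each tray's mouth spans 34 to 162 mm from the middle and up to 98 mm high; a skewed panel catches on it.
- left_tray (a joint): How far the left tray is out, in m: 0 shut, 0.21 at its stop, along the unit's -x. Stays where left (3 N friction, damping, no spring). Front plate 12 mm thick, 28 to 168 mm from the unit's middle, 26 to 94 mm above the bench, closing against the front face. Behind it a flat bed 190 mm long, 38 to 156 mm from the middle, top 50 mm above the bench, with a peg and a fence; its outer side is open.
- right_tray (a joint): How far the right tray is out, in m: the mirror image of the left one, empty, 0 shut, 0.21 at its stop. An interlock pin between the trays holds it shut until the left tray is pushed home (within about 2 mm), with some 3 mm of play, and the other way round.
- left_tray_handle (a point): Middle of the left tray's handle: a horizontal steel bar 10 mm thick and 110 mm long across the tray, 40 mm in front of the front plate, 78 mm above the bench, on two stems at 46 mm either side. Axes as the unit.
- right_tray_handle (a point): Middle of the right tray's handle, the same.
- left_tray_peg (a point): Foot of the left tray's locating peg, on the bed (50 mm above the bench): steel, 10 mm diameter, 14 mm high, standing 47 mm behind the rear of the front plate and 12 mm from the fence's panel side. Moves with the tray; axes as the unit.
- left_tray_fence (a point): Near end (towards the robot) of the foot of the fence, on its panel side: a straight rail 12 mm high and 126 mm long on the inner side of the left tray's bed, parallel to the tray's travel, 50 mm from the unit's middle, 60 to 186 mm behind the rear of the front plate. Moves with the tray; axes as the unit.
- panel_far_corner (a point): The panel's corner at x = 125, y = 68 mm of its own frame, underside level: the far outer corner, diagonally opposite the one at the peg. At the start it overhangs the open outer side of the left tray.
- panel: Loose aluminium panel, dark on top, 120 x 80 x 8 mm, 0.15-0.35 kg. x along its 120 mm edges, z up. Spans x 5 to 125, y -12 to 68 mm; origin, at underside level, is where the peg's foot comes when it is home: short edge x = 5 on the peg, long edge y = -12 on the fence, axes parallel to the unit's. Starts turned 20 to 36 degrees anticlockwise (from above) about the peg, up to 6 mm off it.
- spray: Bystander: lilac spray bottle, 72 mm diameter, 205 mm high, its nozzle reaching 48 mm from the axis near the top. Origin: centre of its underside.
- tub: Bystander: round white tub with lid, 80 mm diameter, 56 mm high. Origin: centre of its underside.
- vial: Bystander: clear glass bottle with black cap, 54 mm diameter, 135 mm high. Origin: centre of its underside.
- spares: Bystander: stack of three more panels on the bench, 120 x 80 mm, 24 mm high. Origin: centre of its underside.
- beaker: Bystander: glass beaker, 72 mm diameter, 95 mm high. Origin: centre of its underside.
- spatula: Bystander: flat steel spatula, 170 mm long, lying on the bench in front of the robot. Origin near its middle.
There are look-alikes about, which are no part of the job. There is more than one size of the panel; the one meant has the size given above.

How it is judged (in metres and radians):
On the way, in this order (a step that is already met when the one before it is completed fails the run):
1. the panel lies square on the open left tray, its near inner corner on the peg and its long edge along the fence (angle between the x axis of panel and the x axis of left_tray_peg, either way round below 0.05 rad and x of panel in the frame of left_tray_peg between -0.004 and 0.008 m and y of panel in the frame of left_tray_peg between -0.004 and 0.006 m and z of panel in the frame of left_tray_peg below 0.003 m and value of joint left_tray above 0.1 m), for 0.2 s.
2. the left tray is fully shut with the panel square on it (angle between the x axis of panel and the x axis of left_tray_peg, either way round below 0.05 rad and x of panel in the frame of left_tray_peg between -0.004 and 0.008 m and y of panel in the frame of left_tray_peg between -0.004 and 0.006 m and z of panel in the frame of left_tray_peg below 0.003 m and value of joint left_tray below 0.003 m), for 0.2 s.
3. the right tray is out to its stop (value of joint right_tray above 0.2 m), for 0.2 s.
At the end, for the whole second after the job is handed in: The panel lies flat on the left tray, square to it within 0.05 rad, no more than 8 mm from its home at the peg and 6 mm off its home against the fence; the left tray is shut within 3 mm, the right tray is out at least 200 of its 210 mm, and both rest (all of step 2 and value of joint right_tray above 0.2 m and linear speed of panel below 0.01 m/s and velocity of joint right_tray between -0.01 and 0.01 m/s); the robot touches nothing.
It fails at once if the panel's near inner corner leaves the peg (by more than 20 mm) (horizontal distance between panel and left_tray_peg above 0.02 m).
It fails at once if something else on the bench is shifted by more than 25 mm (distance of any of spray, tub, vial, spares, beaker, spatula from where it was at the start of the episode above 0.025 m).
It also fails if it takes over 72 s, if anything falls off the work surface, if the arm or the gripper's body presses on something with over 40 N, if the wrist force passes 120 N, or if a joint passes its speed limit or range.

## Robot

A 6-joint arm with a two-finger parallel gripper is mounted at the origin on the work surface. World frame = base frame: x ahead of the robot, y to its left, z up, the work surface at z = 0. Lengths are in mm, angles in rad, forces in N, time in s.
With the tool pointing down it reaches from about 300 to 775 mm from the base axis. Payload 14.6 kg.
Tool frame: the origin (TCP) lies on the centre line of the jaws, within the pads' length; the fingertips stand manip.tcp_to_tips ahead of it and the grasp point (between the pads) lies 5 mm behind it (manip.tcp_to_tips is the distance from the TCP to the fingertips, in mm); z points along the fingers, y is the direction in which the jaws open and shut (so a half turn about z gives the same grasp; the last joint's range is limited). The gripper opens to 94 mm and grips with 3 to 60 N. Pads are 16 mm wide; open, the fingers measure 119 mm over their backs; the gripper's body (75 mm by 177 mm) begins 78 mm behind the grasp point.
Start: joints at [1.098, 0.3, 1.521, -0, 1.321, -0.067], TCP at [217.111, 505.324, 219.446] pointing down, gripper open.
Joint ranges: [-3.03, 3.03], [-0.79, 2.21], [0.23, 2.52], [-1.04, 4.18], [0, 3.07], [-2.55, 2.55]. Speed limits (rad/s): [2.22, 2.22, 2.57, 3.14, 3.14, 3.14].

## Interface

Orientations are given as [roll, pitch, yaw] about the fixed x, y, z axes, in that order (R = Rz(yaw) Ry(pitch) Rx(roll)).
In Python, from cell import manip, optics, workorder gives the robot as it stands. The module is installed in compiled form; this text tells all that it offers.
- The arm moves only by the tool jog_arm, never from a script. Its argument "deltas" is text: rows parted by semicolons, each of 5 numbers parted by spaces: the shift along the tool's x, y, z in mm, then the turn about the tool's z in rad, then the finger opening in mm, from 0 to 94. In form: tx ty tz twist grip; .... A call has exactly 10 rows; each row is the pose to reach, as a shift and turn from the pose commanded when the call began, along the tool's axes at that moment; what a row does not reach only later rows make up. A row lasts 1/8 s, in which the tool goes at most 62.5 mm and 10.7 degrees, less where a joint would pass 70% of its speed; a pose out of reach is approached as far as the arm can. A call with a gripper value outside its range is refused whole. The fingers move at their own pace and stop on an object; "squeeze" is the grip in N (left out, the last holds). Time passes only in rows, so rows that repeat a pose let the fingers close, or fill a call up. It gives the time, the measured TCP pose, the force and the opening at its end, in the units of the state.
- manip.read_state(): the state, without advancing time (a new reading comes with each control period).
- optics.camera(name): name is "scene" or "top" or "wrist"; returns (picture, depth): 400x640x3 uint8, red, green, blue; 400x640 float32, mm along the optical axis (not along the pixel's ray), 0 where there is no reading.
- optics.get_calibration(name): a dict with "intrinsics" (3x3 intrinsics, pixels), "R" (3x3) and "t" (3): a world point X has camera coordinates R X + t; the wrist camera has in their place "hand_eye" (4x4, takes a point from camera to tool coordinates, whose origin is the TCP and whose axes are the flange's). Camera axes: x right, y down, z forward; pixel columns grow to the right and rows downward; lengths in mm; the calibration is good to about 2 mm. A picture is of the moment at which its call begins: read the wrist's pose just before it. get_calibration takes no time and is no camera call.
- workorder.sign_off(): hands the job in, once; it reports no verdict.
The state is a dict: "clock": time; "joints": joint angles; "qd": joint speeds; "effort": joint torques, N m; "eef_pos": TCP position; "eef_rot": TCP orientation; "wrist_force": force on the tool from outside, world axes, zero at the start; "moment": the same for the moment, N m; "finger_gap": finger opening in mm.
Only numpy, scipy, OpenCV 4.12 (cv2) and the standard library are available. Lean on these libraries where they do the work, as an engineer would, in place of code of your own. Each camera call takes 0.05 s, during which the arm holds its last target.

## Working session

There is one attempt and no reset: what is moved stays moved. The work goes in short steps, Python scripts to look and compute and a tool call to move; the robot and the scene stay as the last step left them, time stands still between calls to the robot, and variables do not carry over. Pictures are saved under pics/ and viewed, and the job is handed in when it is done.

Besides the shell and the picture viewer there is one more tool, called after "Emit:" as name(argument=value, ...) on one line, values as JSON. jog_arm: Moves the arm, as the interface text tells. Its arguments: {"type":"object","properties":{"deltas":{"type":"string"},"squeeze":{"type":"number"}},"required":["deltas"]}

```bash
ls; mkdir -p pics
python3 - <<'E'
from cell import manip, optics, workorder
import cv2, numpy as np
print(manip.read_state(), manip.tcp_to_tips)
for n in ["scene","top","wrist"]:
    p,d=optics.camera(n); cv2.imwrite(f"pics/{n}0.png",p[:,:,::-1]); np.savez(f"{n}0.npz",p=p,d=d)
    print(n,optics.get_calibration(n))
print(manip.read_state()["clock"])
E
```

```text
pics
{'clock': 0.0, 'joints': array([ 1.09841263e+00,  3.00430046e-01,  1.52162088e+00, -5.91387340e-05,
        1.32069966e+00, -6.66079350e-02]), 'qd': array([-0.00063798,  0.00078529,  0.00039529, -0.00014685,  0.00208458,
        0.00045395]), 'effort': array([ 2.42808646e-04, -5.31811774e+01, -3.52723396e+01,  7.07935542e-02,
        2.46351818e-02, -1.27419321e-04]), 'eef_pos': array([217.00227891, 505.09378132, 218.89200617]), 'eef_rot': array([-3.14043347e+00, -1.99161793e-05,  2.73583155e+00]), 'wrist_force': array([ 7.73456392e-04,  5.19967803e-01, -1.27203867e+00]), 'moment': array([0.01180842, 0.01146718, 0.01655901]), 'finger_gap': 93.94216968499107} 14.0
scene {'intrinsics': array([[403.12369101,   0.        , 321.9184005 ],
       [  0.        , 403.12369101, 201.47742883],
       [  0.        ,   0.        ,   1.        ]]), 'R': array([[ 0.6347554 ,  0.77253849,  0.01642721],
       [ 0.48820759, -0.38447548, -0.78347429],
       [-0.59894819,  0.50533443, -0.62120704]]), 't': array([-335.12563921, -218.43333753, 1406.19616418])}
top {'intrinsics': array([[456.587049
[... 181 characters left out ...]
237784],
       [-0.98516471, -0.01392785, -0.17104534],
       [ 0.1713052 , -0.02029298, -0.985009  ]]), 't': array([ -33.05441282,  549.51577608, 1386.33059887])}
wrist {'intrinsics': array([[346.62121328,   0.        , 326.24580915],
       [  0.        , 346.62121328, 206.28328128],
       [  0.        ,   0.        ,   1.        ]]), 'hand_eye': array([[-7.65486080e-04, -9.63213893e-01, -2.68734832e-01,
         7.86925236e+01],
       [ 9.99999700e-01, -7.68245725e-04, -9.48924069e-05,
         9.59909376e-01],
       [-1.15052701e-04, -2.68734824e-01,  9.63214193e-01,
        -1.65169334e+02],
       [ 0.00000000e+00,  0.00000000e+00,  0.00000000e+00,
         1.00000000e+00]])}
0.15
```

View pics/top0.png

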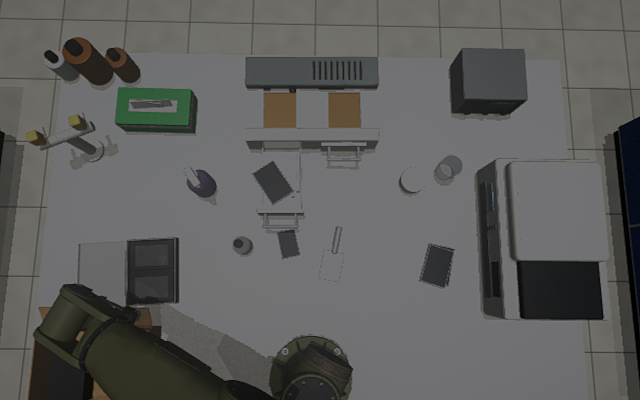

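View pics/scene0.png

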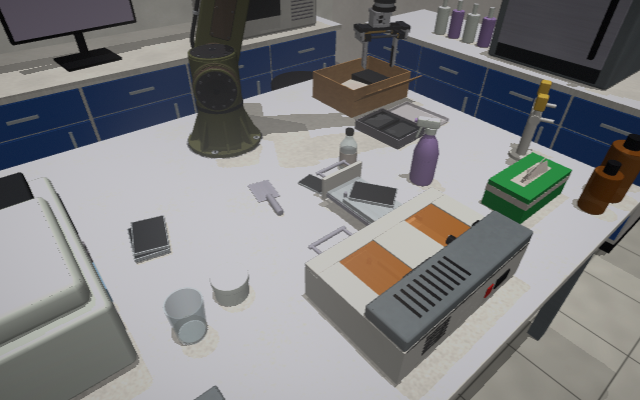

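View pics/wrist0.png

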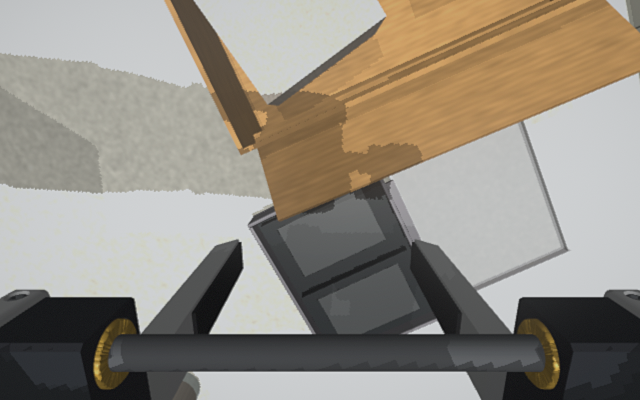

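Candidates for "the panel" in the top view: the dark panel on the left tray (272,182), the small dark panel on the bench (288,244), the spares (437,265), and the dark case (152,270). By the description it is the one on the tray. I'll check that in a close crop.

```bash
cat > h.py <<'E'
import numpy as np, cv2
from cell import manip, optics
def ray(name,uv,z):
    c=optics.get_calibration(name);K,R,t=c["intrinsics"],c["R"],c["t"]
    uv=np.atleast_2d(uv).astype(float)
    d=(np.linalg.inv(K)@np.c_[uv,np.ones(len(uv))].T)
    o=-R.T@t; w=R.T@d
    s=(z-o[2])/w[2]
    return (o[:,None]+w*s).T
def proj(name,X):
    c=optics.get_calibration(name);K,R,t=c["intrinsics"],c["R"],c["t"]
    q=K@(R@np.atleast_2d(X).T+t[:,None]); return (q[:2]/q[2]).T
def cloud(name,d):
    c=optics.get_calibration(name);K,R,t=c["intrinsics"],c["R"],c["t"]
    v,u=np.mgrid[:400,:640]
    P=np.stack([(u-K[0,2])/K[0,0]*d,(v-K[1,2])/K[1,1]*d,d],-1)
    return (P-t)@R
E
python3 - <<'E'
from h import *
for n,(x0,x1,y0,y1) in dict(top=(180,480,40,290),scene=(290,450,130,260)).items():
    z=np.load(n+"0.npz"); p=z["p"][y0:y1,x0:x1,::-1]
    k=800/(x1-x0); k=min(k,600/(y1-y0)); p=np.clip(p.astype(float)*1.5,0,255).astype(np.uint8)
    cv2.imwrite(f"pics/{n}crop.png",cv2.resize(p,None,fx=k,fy=k,interpolation=cv2.INTER_CUBIC)); print(k)
z=np.load("top0.npz");C=cloud("top",z["d"])
for u,v in [(272,182),(300,170),(288,244),(310,140),(280,140),(312,75),(280,228),(345,160),(336,262),(437,265),(201,183),(242,244),(412,180),(448,168)]:
    print(u,v,C[v,u].round())
E
```

```text
2.4
4.615384615384615
272 182 [591. 127.  57.]
300 170 [633.  41.  49.]
288 244 [402.  76.   6.]
310 140 [714.  10. 109.]
280 140 [713. 102. 107.]
312 75 [909.   7. 146.]
280 228 [445.  97.  79.]
345 160 [659. -99.  84.]
336 262 [347. -77.   5.]
437 265 [ 341. -392.   26.]
201 183 [569. 328. 137.]
242 244 [392. 203. 124.]
412 180 [ 605. -314.   53.]
448 168 [ 657. -444.    8.]
```

View pics/topcrop.png

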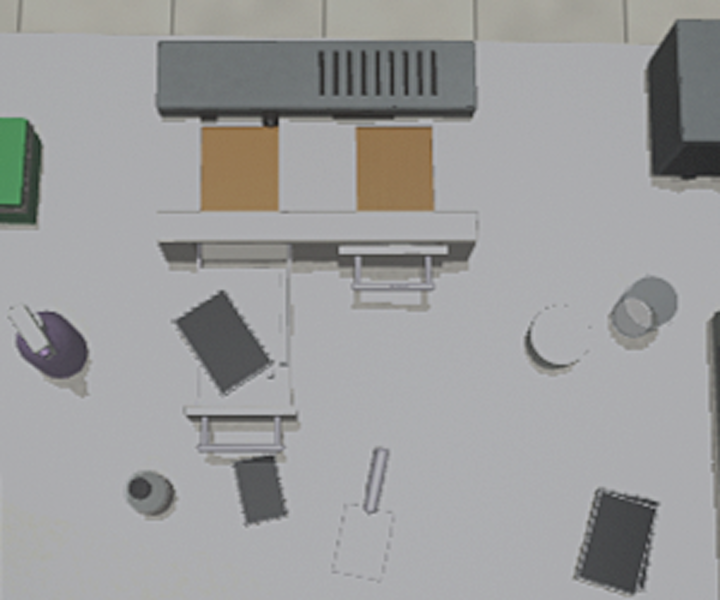

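View pics/scenecrop.png

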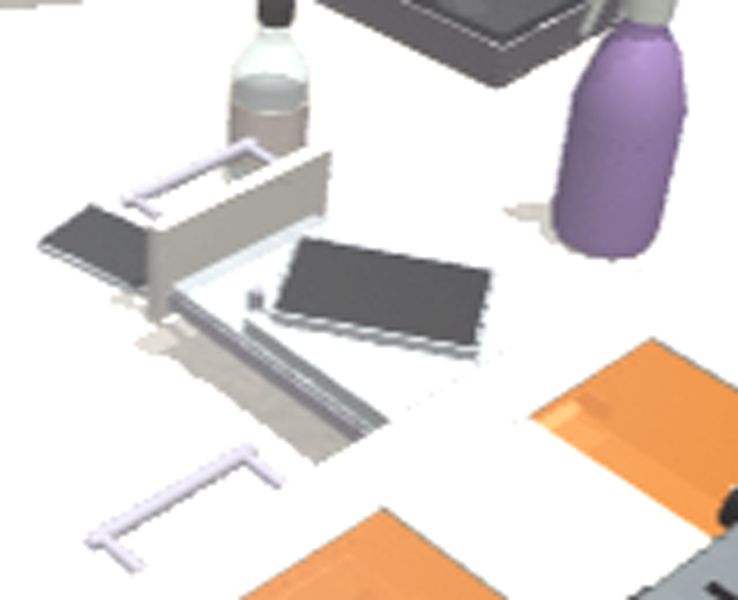

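Run:
```python
from h import *
z=np.load("top0.npz");p=z["p"];C=cloud("top",z["d"])
g=p.max(2).astype(int)
m=((g<75)).astype(np.uint8); m[:150]=0;m[215:]=0;m[:,:245]=0;m[:,320:]=0
n,l,s,c=cv2.connectedComponentsWithStats(m); print(s)
i=1+np.argmax(s[1:,4]); cn=cv2.findContours((l==i).astype(np.uint8),0,cv2.CHAIN_APPROX_NONE)[0][0][:,0]
P=ray("top",cn,58); r=cv2.minAreaRect(P[:,:2].astype(np.float32)); print(r); print(cv2.boxPoints(r).round(1))
# unit top front edge: points with z 105..115
sel=(abs(C[:,:,2]-110)<4)&(C[:,:,0]>650)&(C[:,:,0]<950)&(abs(C[:,:,1])<300)
Q=C[sel][:,:2].astype(np.float32); r=cv2.minAreaRect(Q);print("unit",r,cv2.boxPoints(r).round(1),sel.sum())
sel=(abs(C[:,:,2]-142)<4)&(C[:,:,0]>650)&(C[:,:,0]<1050)&(abs(C[:,:,1])<300)
Q=C[sel][:,:2].astype(np.float32); r=cv2.minAreaRect(Q);print("rear",r,cv2.boxPoints(r).round(1),sel.sum())
# front plate tops z~94
for nm,a in dict(L=(400,520,0,200),R=(600,720,-200,0)).items():
  for zz in (94,83):
    sel=(abs(C[:,:,2]-zz)<4)&(C[:,:,0]>a[0])&(C[:,:,0]<a[1])&(C[:,:,1]>a[2])&(C[:,:,1]<a[3])
    Q=C[sel]
    if len(Q)>5: r=cv2.minAreaRect(Q[:,:2].astype(np.float32));print(nm,zz,cv2.boxPoints(r).round(1).tolist(),len(Q))
```

```text
[[     0      0    640    400 255053]
 [   264    150      1      1      1]
 [   253    161     41     43    859]
 [   297    191      1      1      1]
 [   292    197      1      1      1]
 [   258    213     46      2     85]]
((591.930419921875, 124.94608306884766), (115.50584411621094, 76.86125183105469), 34.284324645996094)
[[522.6 124.2]
 [565.9  60.7]
 [661.3 125.7]
 [618.  189.2]]
unit ((795.6006469726562, 6.78546142578125), (170.0481719970703, 410.56072998046875), 1.196522831916809) [[ 706.3  210.2]
 [ 714.9 -200.2]
 [ 884.9 -196.7]
 [ 876.3  213.8]] 5386
rear ((917.88818359375, 8.951263427734375), (108.84146118164062, 408.6761474609375), 1.3953226804733276) [[ 858.5  211.9]
 [ 868.5 -196.7]
 [ 977.3 -194. ]
 [ 967.3  214.6]] 3153
L 94 [[399.29998779296875, 197.6999969482422], [461.20001220703125, 17.299999237060547], [541.5, 44.79999923706055], [479.5, 225.1999969482422]] 166
L 83 [[399.79998779296875, 195.10000610351562], [456.8999938964844, 20.100000381469727], [523.5999755859375, 41.79999923706055], [466.5, 216.89999389648438]] 187
R 94 [[659.2000122070312, -2.5999999046325684], [660.4000244140625, -199.0], [716.5999755859375, -198.6999969482422], [715.4000244140625, -2.200000047683716]] 179
R 83 [[656.2000122070312, -3.4000000953674316], [659.9000244140625, -191.89999389648438], [716.7000122070312, -190.8000030517578], [713.0, -2.299999952316284]] 152
```

```bash
cat >> h.py <<'E'
from scipy.spatial.transform import Rotation as Ro
def plan(targets,yaw0=None,pos0=None):
    """targets: list of (x,y,z,yaw) world -> tool deltas assuming pointing down"""
    s=manip.read_state(); p=np.array(s["eef_pos"]) if pos0 is None else np.array(pos0); y0=s["eef_rot"][2] if yaw0 is None else yaw0
    R=Ro.from_euler("xyz",[np.pi,0,y0]).as_matrix()
    for x,y,z,w in targets:
        d=R.T@(np.array([x,y,z])-p); tw=-(w-y0); tw=(tw+np.pi)%(2*np.pi)-np.pi
        print(d.round(1),round(tw,3))
E
python3 - <<'E'
from h import *
s=manip.read_state();print(s["eef_pos"],s["eef_rot"])
plan([(350,400,270,2.6),(480,250,270,2.17),(590,140,270,2.17)],2.7358,(217.1,505.3,219.4))
E
```

```text
[217.03923585 505.17555288 219.01678972] [-3.14072551e+00 -4.66977268e-05  2.73577403e+00]
[-163.7  -44.3  -50.6] 0.136
[-342.3 -130.8  -50.6] 0.566
[-486.8 -188.4  -50.6] 0.566
```

Emit:
jog_arm(deltas="-30 -8 -30 0 94; -80 -22 -50 0.06 80; -130 -35 -50 0.12 70; -180 -53 -50 0.2 60; -230 -78 -50 0.3 50; -285 -104 -50 0.42 50; -340 -130 -50 0.56 50; -395 -152 -50 0.566 50; -445 -172 -50 0.566 50; -487 -188 -50 0.566 50")

```text
clock: 1.4
eef_pos: [591.5, 138.6, 269.1]
eef_rot: [-3.141, -0.0, 2.169]
wrist_force: [-0.2, 0.6, 0.5]
finger_gap: 49.6
```

Run:
```python
from h import *
s=manip.read_state();print(s["eef_pos"],s["eef_rot"])
p,d=optics.camera("wrist");np.savez("w1.npz",p=p,d=d,pos=s["eef_pos"],rot=s["eef_rot"])
cv2.imwrite("pics/w1.png",p[:,:,::-1])
```

```text
[591.47137843 138.55270515 269.10776476] [-3.14107932e+00 -1.71960925e-04  2.16892977e+00]
```

View pics/w1.png

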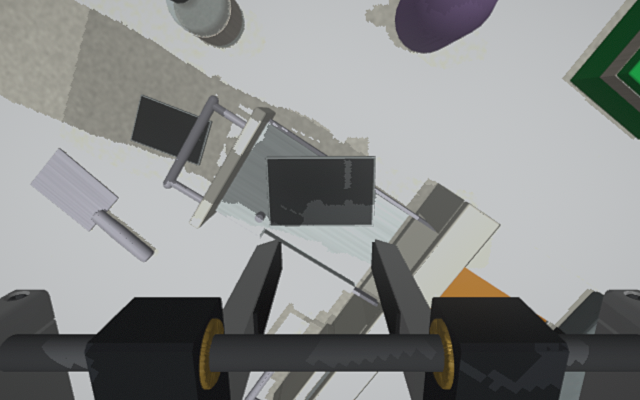

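The wrist view shows the panel at (268..374, 157..225), the peg at (261,216) touching its near-inner corner, the fence from (264,232), the left handle bar at (190,142) and the small decoy on the bench at (172,128). Next I measure.

```bash
cat >> h.py <<'E'
def wray(uv,z,pos,rot):
    c=optics.get_calibration("wrist");K,H=c["intrinsics"],c["hand_eye"]
    T=np.eye(4);T[:3,:3]=Ro.from_euler("xyz",rot).as_matrix();T[:3,3]=pos;T=T@H
    uv=np.atleast_2d(uv).astype(float);d=T[:3,:3]@(np.linalg.inv(K)@np.c_[uv,np.ones(len(uv))].T)
    return (T[:3,3][:,None]+d*((z-T[2,3])/d[2])).T
E
python3 - <<'E'
from h import *
z=np.load("w1.npz");p=z["p"];f=lambda uv,h:wray(uv,h,z["pos"],z["rot"])
print("panel",f([(267.5,225.5),(267.5,157),(375,156.5),(374,224)],58).round(1).tolist())
print("peg top",f([(261,213.5)],64).round(1), "foot",f([(261,220)],50).round(1))
print("fence end, mid",f([(264,232),(380,300)],62).round(1).tolist())
print("handle ends",f([(213,98),(167,184)],83).round(1).tolist())
print("unit top front edge",f([(497,226),(435,278)],110).round(1).tolist())
c=p[90:320,150:510,::-1];cv2.imwrite("pics/w1c.png",cv2.resize(c,None,fx=2.2,fy=2.2,interpolation=cv2.INTER_CUBIC))
E
```

```text
panel [[563.6, 60.8, 58.0], [522.5, 127.5, 58.0], [618.5, 193.5, 58.0], [663.3, 130.8, 58.0]]
peg top [[549.9  71.   64. ]] foot [[554.1  59.2  50. ]]
fence end, mid [[564.2, 53.4, 62.0], [725.3, 57.9, 62.0]]
handle ends [[450.6, 151.6, 83.0], [452.9, 50.4, 83.0]]
unit top front edge [[748.9, 207.6, 110.0], [734.0, 129.1, 110.0]]
```

View pics/w1c.png

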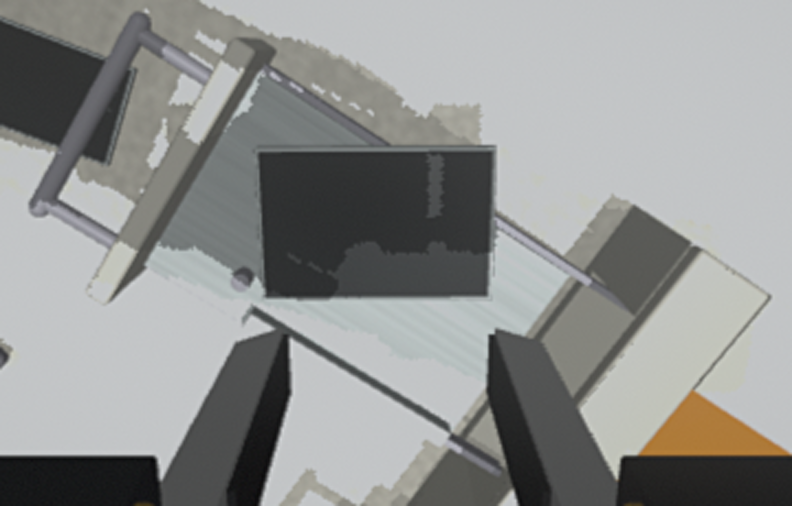

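```bash
cat >> h.py <<'E'
PEG=np.array([552.,67.])
def pp(x,y,phi,z,o=PEG):
    a=np.radians(phi); return (o[0]+x*np.cos(a)-y*np.sin(a), o[1]+x*np.sin(a)+y*np.cos(a), z, a+np.pi/2)
E
python3 - <<'E'
from h import *
t=[pp(78,92,34.6,z,(554,67)) for z in (269,120,67.5)]
print(t);plan(t)
E
```

```text
[(np.float64(565.9630122008011), np.float64(187.02035801931055), 269, np.float64(2.1746802479849348)), (np.float64(565.9630122008011), np.float64(187.02035801931055), 120, np.float64(2.1746802479849348)), (np.float64(565.9630122008011), np.float64(187.02035801931055), 67.5, np.float64(2.1746802479849348))]
[58.5  6.  -0.6] -0.008
[ 58.5   6.  148.4] -0.008
[ 58.5   6.  200.9] -0.008
```

Emit:
jog_arm(deltas="30 3 10 -0.008 50; 58.5 6 40 -0.008 50; 58.5 6 80 -0.008 50; 58.5 6 120 -0.008 50; 58.5 6 150 -0.008 50; 58.5 6 170 -0.008 50; 58.5 6 185 -0.008 50; 58.5 6 195 -0.008 50; 58.5 6 201 -0.008 50; 58.5 6 201 -0.008 50")

```text
clock: 2.7
eef_pos: [562.4, 192.1, 68.5]
eef_rot: [3.142, 0.0, 2.178]
wrist_force: [-0.0, -0.4, 0.8]
finger_gap: 50.0
```

Run:
```python
from h import *
p,d=optics.camera("wrist");s=manip.read_state();print(s["eef_pos"],s["eef_rot"],abs(s["qd"]).max())
cv2.imwrite("pics/w2.png",p[:,:,::-1])
a=np.radians(34.6);R=np.array([[np.cos(a),np.sin(a)],[-np.sin(a),np.cos(a)]])
print(R@(s["eef_pos"][:2]-[554,67]))
```

```text
[562.49786439 192.11813157  68.83483166] [3.14110418e+00 1.68910161e-04 2.17783011e+00] 0.00663352958493803
[78.04244964 98.16382532]
```

View pics/w2.png

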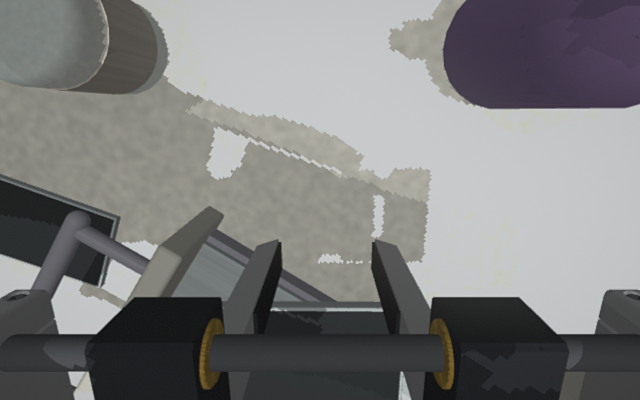

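Run:
```python
from h import *
t=[pp(78,92,34.6,67.5,(554,67)),pp(78,84,34.6,67.3,(554,67)),pp(78,78,34.6,67.3,(554,67))]
for f in np.linspace(0,1,8)[1:]:
    o=np.array([554,67])*(1-f)+PEG*f; t.append(pp(78-2*f,77-f,34.6-18.6*f,67.3,o))
plan(t)
```

```text
[-6.2 -0.1  1.3] 0.003
[-14.2  -0.1   1.5] 0.003
[-20.2  -0.1   1.5] 0.003
[-24.8   2.8   1.5] 0.05
[-28.6   5.6   1.5] 0.096
[-32.6   8.2   1.5] 0.142
[-36.6  10.5   1.5] 0.189
[-40.7  12.7   1.5] 0.235
[-45.   14.7   1.5] 0.281
[-49.3  16.4   1.5] 0.328
```

Emit:
jog_arm(deltas="-6 0 1.5 0.003 50; -14 0 1.5 0.003 50; -20 0 1.5 0.003 50; -24.8 2.8 1.5 0.05 50; -28.6 5.6 1.5 0.096 50; -32.6 8.2 1.5 0.142 50; -36.6 10.5 1.5 0.189 50; -40.7 12.7 1.5 0.235 50; -45 14.7 1.5 0.281 50; -49.3 16.4 1.5 0.328 50")

```text
clock: 4.0
eef_pos: [604.2, 160.7, 67.1]
eef_rot: [3.141, -0.0, 1.848]
wrist_force: [0.0, 1.0, 1.4]
finger_gap: 50.0
```

```bash
cat >> h.py <<'E'
def snap(tag,k=1.5):
    for n,(x0,x1,y0,y1) in dict(top=(240,390,130,240),scene=(290,450,130,260)).items():
        p,d=optics.camera(n);np.savez(f"{n}{tag}.npz",p=p,d=d)
        c=np.clip(p[y0:y1,x0:x1,::-1]*k,0,255).astype(np.uint8)
        cv2.imwrite(f"pics/{n}_{tag}.png",cv2.resize(c,None,fx=4.5,fy=4.5,interpolation=cv2.INTER_CUBIC))
    s=manip.read_state();p,d=optics.camera("wrist");np.savez(f"w{tag}.npz",p=p,d=d,pos=s["eef_pos"],rot=s["eef_rot"]);cv2.imwrite(f"pics/w_{tag}.png",p[:,:,::-1])
    print(s["eef_pos"],s["eef_rot"],s["wrist_force"])
E
python3 -c "
from h import *
snap('3')"
```

```text
[604.29602487 160.44731654  66.96796455] [3.14139597e+00 6.00866970e-06 1.84871787e+00] [ 0.59581874  0.47490438 -0.03442221]
```

View pics/top_3.png

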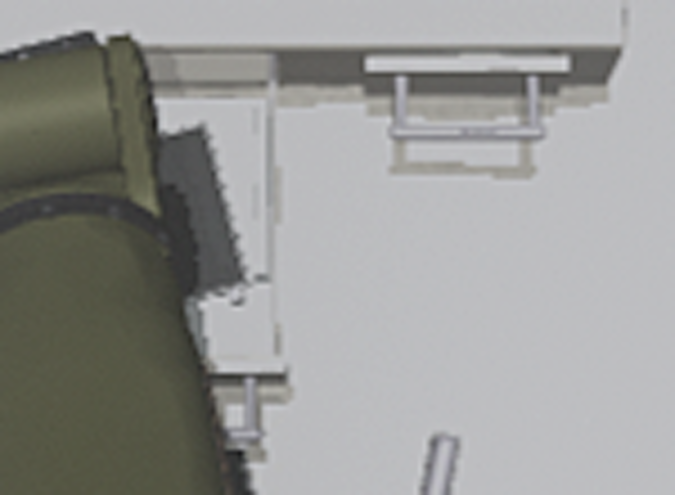

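View pics/scene_3.png

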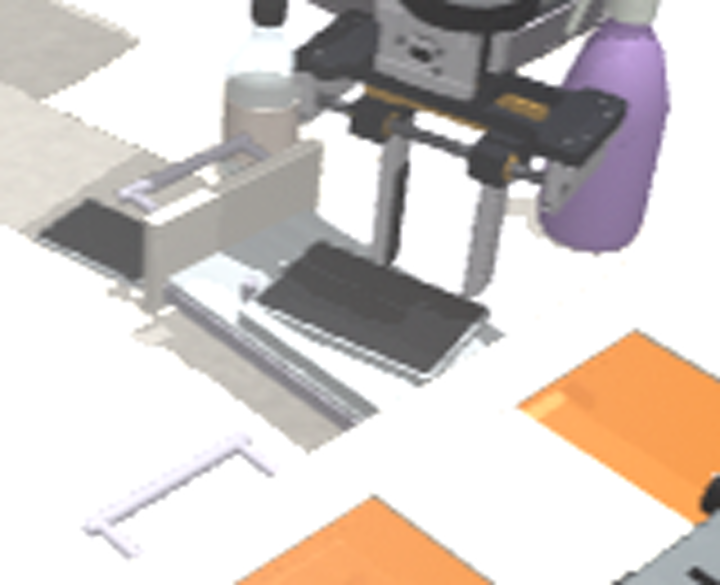

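View pics/w_3.png

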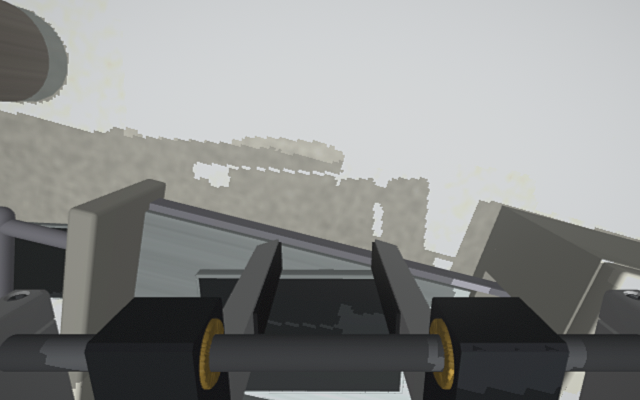

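Run:
```python
from h import *
q=lambda u,v:(240+u/4.5-0.4,130+v/4.5-0.4)
P=ray("top",[q(245,285),q(206,126)],58);print(P.round(1), np.degrees(np.arctan2(*(P[1]-P[0])[[1,0]])))
a=np.radians(16)
print("origin",P[0][:2]-np.array([5*np.cos(a)+12*np.sin(a),5*np.sin(a)-12*np.cos(a)]))
print("peg top",ray("top",[q(238,298)],64),"peg expected px",proj("top",[[552,67,64],[552,67,50]]))
z=np.load("w3.npz");print("wrist outer edge",wray([(199,272),(232,271),(390,272)],58,z["pos"],z["rot"]).round(1))
t=[]
for f in np.linspace(0,1,10)[:]:
    t.append(pp(76-2*f,76-.0*f,16-12*f,67,PEG))
plan(t)
```

```text
[[557.4  57.7  58. ]
 [670.4  87.4  58. ]] 14.69975893814732
origin [549.26809646  67.90262898]
peg top [[547.1285049  62.1431375  64.       ]] peg expected px [[290.95467872 194.2536702 ]
 [291.1435245  195.03729834]]
wrist outer edge [[539.  134.7  58. ]
 [556.3 140.3  58. ]
 [640.1 163.5  58. ]]
[ 0.4  0.1 -0.1] 0.0
[-1.4  1.7 -0.1] 0.023
[-3.2  3.1 -0.1] 0.047
[-5.   4.6 -0.1] 0.07
[-6.9  6.  -0.1] 0.093
[-8.8  7.3 -0.1] 0.116
[-10.7   8.7  -0.1] 0.14
[-12.7   9.9  -0.1] 0.163
[-14.6  11.1  -0.1] 0.186
[-16.6  12.3  -0.1] 0.21
```

Emit:
jog_arm(deltas="-1 1 0 0.01 50; -2 2 0 0.03 50; -4 3.8 0 0.055 50; -6 5.3 0 0.08 50; -8 6.8 0 0.105 50; -10 8.2 0 0.13 50; -12 9.5 0 0.155 50; -14 10.7 0 0.18 50; -16 12 0 0.205 50; -16.6 12.3 0 0.21 50")

```text
clock: 5.4
eef_pos: [620.4, 148.2, 67.0]
eef_rot: [3.142, -0.0, 1.639]
wrist_force: [1.1, 2.7, 0.6]
finger_gap: 49.6
```

```bash
python3 -c "
from h import *
snap('4')"
```

```text
[620.31170941 148.23006999  66.94295808] [-3.14148645e+00  7.60978258e-05  1.63962259e+00] [ 0.47997039 -0.25350462 -0.20084043]
```

View pics/top_4.png

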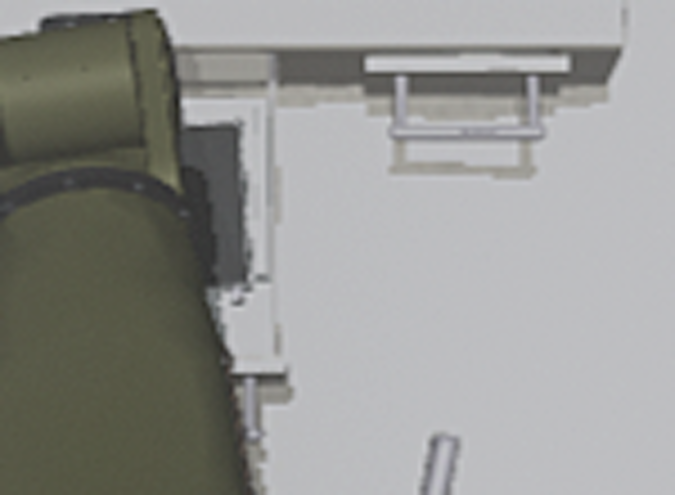

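View pics/scene_4.png

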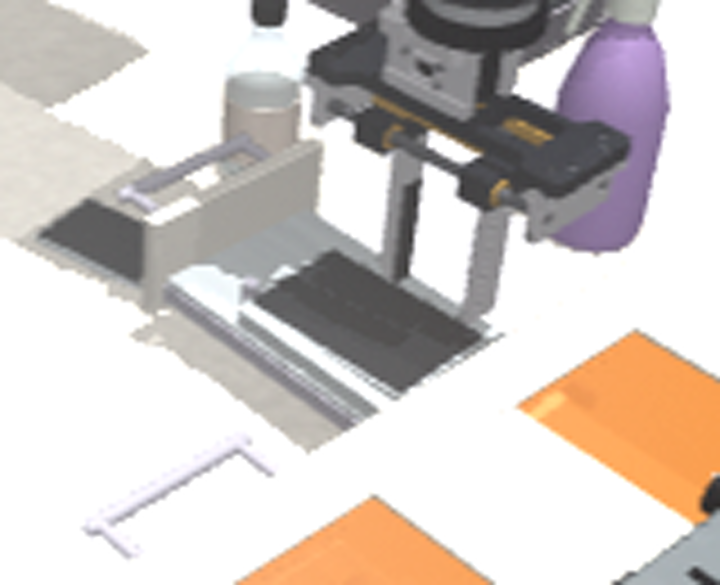

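View pics/w_4.png

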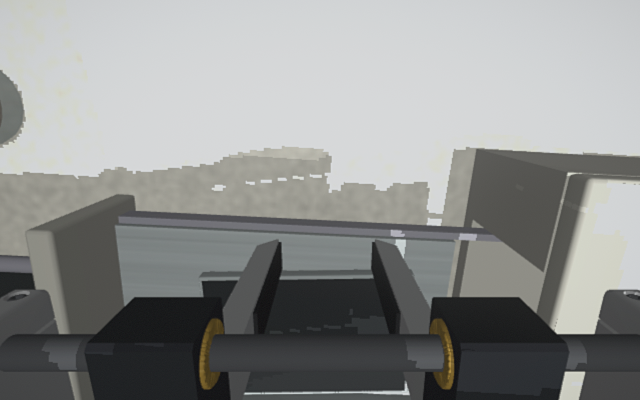

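Emit:
jog_arm(deltas="-0.5 0.4 0 0.01 50; -1 0.8 0 0.02 50; -1.5 1.2 0 0.03 50; -2 1.6 0 0.04 50; -2.7 2 0 0.047 50; -3.3 2 0 0.047 50; -4 2 0 0.047 50; -4.5 2 0 0.047 50; -5 2 0 0.047 50; -5 2 0 0.047 50")

```text
clock: 6.8
eef_pos: [622.7, 143.4, 67.0]
eef_rot: [3.142, 0.0, 1.593]
wrist_force: [0.9, 0.9, 0.4]
finger_gap: 50.0
```

```bash
python3 -c "
from h import *
snap('5')"
```

```text
[622.60633546 143.43880844  66.94333661] [-3.14145657e+00  8.92595667e-05  1.59276965e+00] [0.93372273 1.56937525 0.81190861]
```

View pics/top_5.png

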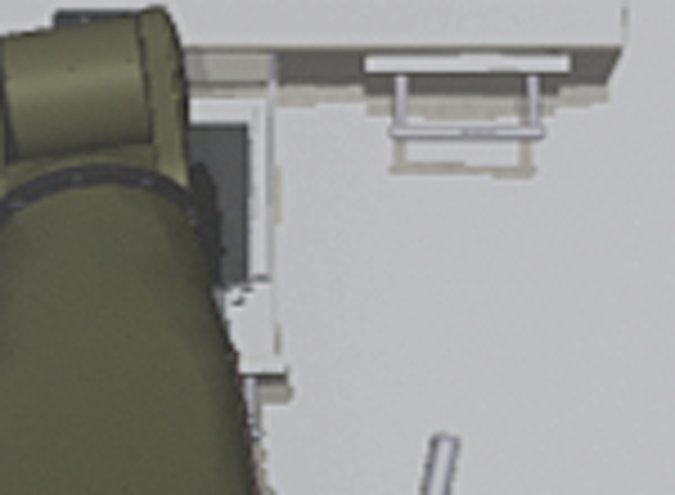

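View pics/scene_5.png

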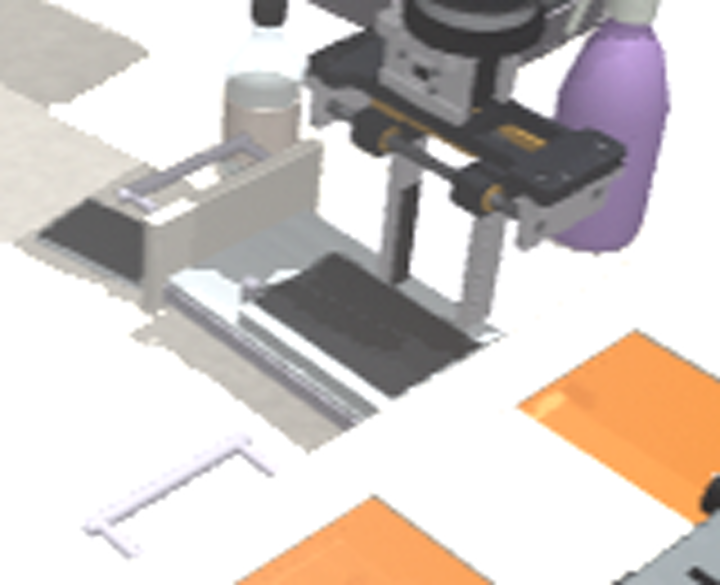

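Emit:
jog_arm(deltas="-0.4 0 0 0 50; -0.8 0 0 0 50; -1.2 0 0 0 50; -1.6 0 0 0 50; -2 0 0 0 50; -2.4 0 0 0 50; -2.7 0 0 0 50; -3 0 0 0 50; -3 0 0 0 50; -3 0 0 0 50")

```text
clock: 8.2
eef_pos: [622.9, 142.0, 67.2]
eef_rot: [3.141, -0.002, 1.593]
wrist_force: [2.3, 11.8, -1.0]
finger_gap: 49.9
```

Emit:
jog_arm(deltas="0 0 0 0 50; 6 0 0 0 50; 16 0 0 0 50; 20 0 -20 0 50; 20 0 -60 0 50; 20 0 -110 0 50; 20 0 -150 0 50; 20 0 -190 0 50; 20 0 -200 0 50; 20 0 -200 0 50")

```text
clock: 9.45
eef_pos: [622.2, 160.5, 267.3]
eef_rot: [3.141, 0.0, 1.593]
wrist_force: [0.5, 0.2, -0.9]
finger_gap: 50.0
```

```bash
python3 -c "
from h import *
snap('6')
c=cv2.imread('pics/w_6.png')[100:330,120:520];cv2.imwrite('pics/w6c.png',cv2.resize(c,None,fx=2,fy=2,interpolation=cv2.INTER_CUBIC))"
```

```text
[621.87565354 160.39951488 265.52197969] [-3.13945069e+00  4.46681131e-04  1.59278884e+00] [-0.59782416  0.33058292 -0.82791455]
```

View pics/w6c.png

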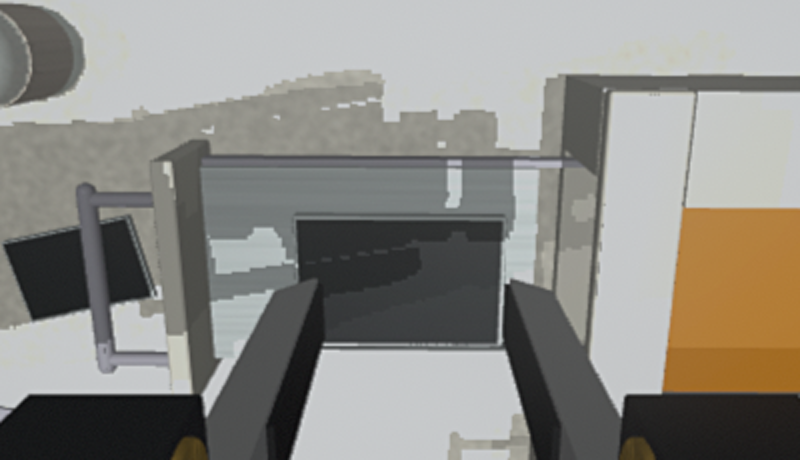

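View pics/scene_6.png

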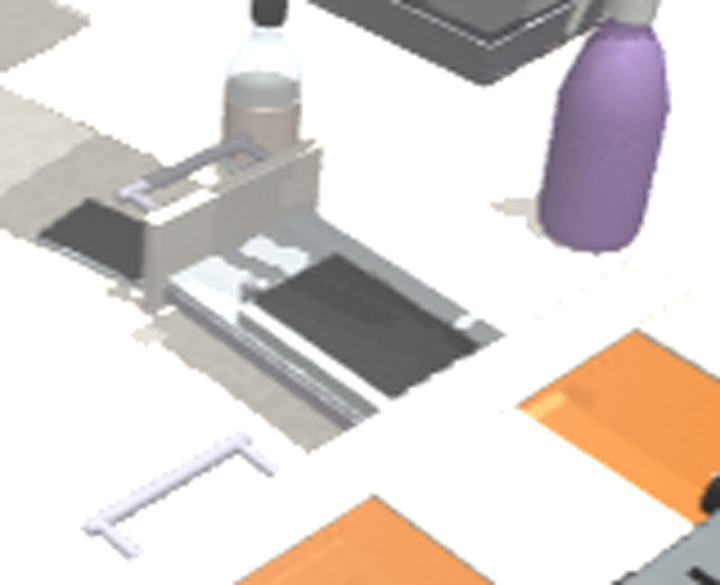

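Run:
```python
from h import *
z=np.load("w6.npz");f=lambda uv,h:wray([(120+u/2-.25,100+v/2-.25) for u,v in uv],h,z["pos"],z["rot"]).round(1)
print("near edge",f([(294,214)],58),"far outer",f([(505,216)],58),"inner edge",f([(325,347),(500,347)],58))
print("handle",f([(87,200),(104,345)],83))
print("plate top rear edge",f([(210,145)],94), "bed outer edge", f([(210,158),(560,160)],50))
zz=np.load("top6.npz");C=cloud("top",zz["d"])
p=zz["p"];g=p.max(2)
m=(g<75).astype(np.uint8);m[:150]=0;m[212:]=0;m[:,:245]=0;m[:,320:]=0
n,l,s,c=cv2.connectedComponentsWithStats(m);i=1+np.argmax(s[1:,4]);cn=cv2.findContours((l==i).astype(np.uint8),0,1)[0][0][:,0]
P=ray("top",cn,58);r=cv2.minAreaRect(P[:,:2].astype(np.float32));print(r,cv2.boxPoints(r).round(1).tolist(),s[i])
```

```text
near edge [[555.5 133.7  58. ]] far outer [[673.4 135.1  58. ]] inner edge [[571.8  52.5  58. ]
 [675.   54.8  58. ]]
handle [[452.7 146.   83. ]
 [453.4  63.6  83. ]]
plate top rear edge [[521.4 178.3  94. ]] bed outer edge [[508.1 162.9  50. ]
 [703.3 166.   50. ]]
((596.8781127929688, 134.69363403320312), (195.05093383789062, 158.26156616210938), 0.9461367130279541) [[498.1000061035156, 212.1999969482422], [500.70001220703125, 54.0], [695.7000122070312, 57.20000076293945], [693.0999755859375, 215.39999389648438]] [ 245  150   51   62 2659]
```

View pics/top_6.png

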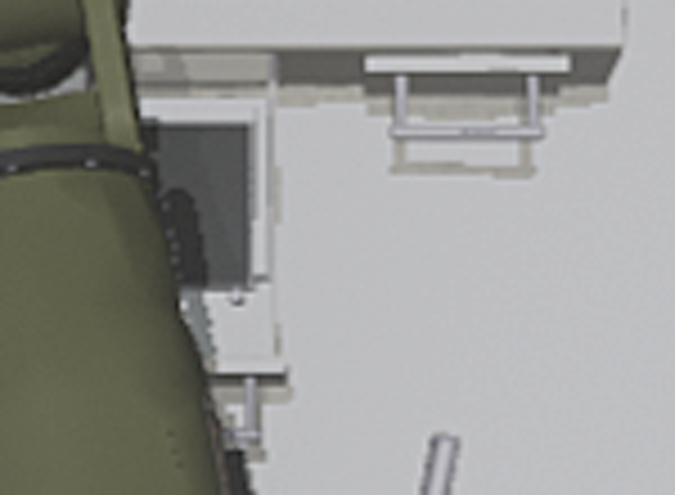

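Run:
```python
from h import *
y=1.593
print(manip.read_state()["eef_pos"])
plan([(540,130,267,y),(453,102,200,y),(453,102,130,y)])
```

```text
[621.88312267 160.42150504 265.41497037]
[-28.6 -82.5  -1.6] -0.0
[ -54.7 -170.1   65.4] -0.0
[ -54.7 -170.1  135.4] -0.0
```

Emit:
jog_arm(deltas="-9 -28 0 0 40; -18 -57 0 0 36; -28 -86 10 0 36; -37 -115 25 0 36; -47 -145 40 0 36; -54.7 -170 60 0 36; -54.7 -170 85 0 36; -54.7 -170 110 0 36; -54.7 -170 125 0 36; -54.7 -170 125 0 36")

```text
clock: 10.85
eef_pos: [453.0, 102.0, 141.0]
eef_rot: [-3.139, 0.0, 1.593]
wrist_force: [-0.3, -0.1, -0.6]
finger_gap: 35.6
```

```bash
python3 -c "
from h import *
snap('7')"
```

```text
[453.7835523  102.11597064 142.43007234] [ 3.14118972e+00 -4.32631900e-05  1.59283355e+00] [-0.67156757  0.27464958  0.58574139]
```

View pics/w_7.png

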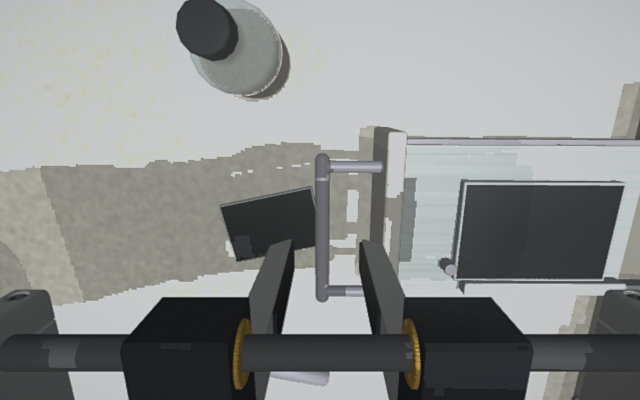

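View pics/top_7.png

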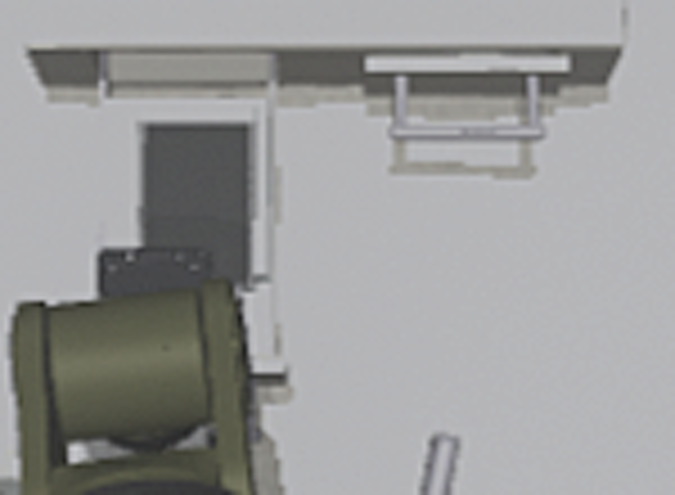

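View pics/scene_7.png

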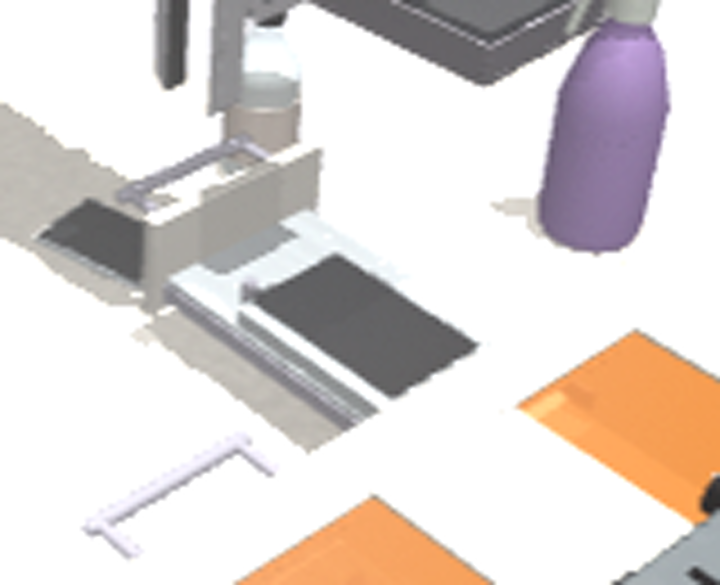

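Run:
```python
from h import *
z=np.load("w7.npz");f=lambda uv,h:wray(uv,h,z["pos"],z["rot"]).round(1)
P=f([(463,181),(456.5,280),(605,278),(623,182)],58);print(P.tolist())
for a,b in((0,3),(1,2)): print(np.degrees(np.arctan2(P[b]-P[a],1))[1], np.degrees(np.arctan2((P[b]-P[a])[1],(P[b]-P[a])[0])))
print("peg top",f([(445,263)],64),"foot",f([(453,276)],50),"handle",f([(322,165),(322,290)],83), "fence foot/ top", f([(462,290),(600,286)],62))
```

```text
[[553.3, 133.1, 58.0], [558.3, 53.2, 58.0], [676.0, 57.4, 58.0], [670.8, 134.9, 58.0]]
60.94539590092301 0.8776539292048138
76.60750224624888 2.043672147912149
peg top [[545.2  70.4  64. ]] foot [[558.4  52.6  50. ]] handle [[450.  146.6  83. ]
 [451.6  56.   83. ]] fence foot/ top [[562.   46.6  62. ]
 [670.1  52.4  62. ]]
```

Emit:
jog_arm(deltas="0 -2 15 0 36; 0 -2 30 0 36; 0 -2 45 0 36; 0 -2 56 0 36; 0 -2 63 0 36; 0 -2 66 0 36; 0 -2 66 0 36; 0 -2 66 0 8; 0 -2 66 0 8; 0 -2 66 0 8", squeeze=15)

```text
clock: 12.25
eef_pos: [451.5, 102.0, 76.1]
eef_rot: [-3.142, -0.0, 1.593]
wrist_force: [-1.2, 1.3, 1.5]
finger_gap: 9.8
```

Emit:
jog_arm(deltas="0 2 0 0 8; 0 6 0 0 8; 0 13 0 0 8; 0 22 0 0 8; 0 32 0 0 8; 0 42 0 0 8; 0 52 0 0 8; 0 62 0 0 8; 0 72 0 0 8; 0 82 0 0 8")

```text
clock: 13.5
eef_pos: [534.4, 103.5, 76.0]
eef_rot: [3.141, 0.001, 1.593]
wrist_force: [-3.7, -3.6, 5.7]
finger_gap: 9.1
```

Emit:
jog_arm(deltas="0 10 0 0 8; 0 20 0 0 8; 0 30 0 0 8; 0 40 0 0 8; 0 50 0 0 8; 0 60 0 0 8; 0 70 0 0 8; 0 80 0 0 8; 0 88 0 0 8; 0 93 0 0 8")

```text
clock: 14.75
eef_pos: [627.5, 105.1, 76.1]
eef_rot: [3.141, 0.001, 1.592]
wrist_force: [-2.4, -5.7, 5.4]
finger_gap: 9.3
```

```bash
python3 -c "
from h import *
snap('8')"
```

```text
[627.94448472 105.05051141  76.06591732] [3.13966950e+00 9.09846520e-04 1.59233806e+00] [ 2.32172365 -5.32645419  3.47900725]
```

View pics/w_8.png

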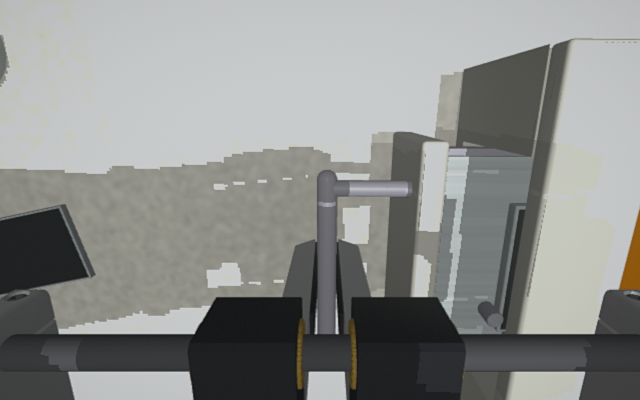

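Emit:
jog_arm(deltas="0 3 0 0 8; 0 7 0 0 8; 0 11 0 0 8; 0 15 0 0 8; 0 19 0 0 8; 0 22 0 0 8; 0 25 0 0 8; 0 27 0 0 8; 0 29 0 0 8; 0 30 0 0 8")

```text
clock: 16.15
eef_pos: [657.3, 105.5, 76.1]
eef_rot: [3.141, 0.001, 1.592]
wrist_force: [-3.2, -6.7, 6.3]
finger_gap: 9.2
```

Emit:
jog_arm(deltas="0 0.5 0 0 8; 0 1 0 0 8; 0 1.5 0 0 8; 0 2 0 0 8; 0 2.5 0 0 8; 0 3 0 0 8; 0 3.5 0 0 8; 0 4 0 0 8; 0 4.5 0 0 8; 0 5 0 0 8")

```text
clock: 17.4
eef_pos: [660.5, 105.7, 75.9]
eef_rot: [-3.137, 0.001, 1.592]
wrist_force: [-19.7, -7.6, 14.8]
finger_gap: 9.4
```

Emit:
jog_arm(deltas="0 0.5 0 0 8; 0 0 0 0 36; 0 -1 0 0 36; 0 -1 0 0 36; 0 -1 -15 0 36; 0 -1 -40 0 36; 0 -1 -70 0 36; 0 -1 -105 0 36; 0 -1 -140 0 36; 0 -1 -150 0 36")

```text
clock: 18.65
eef_pos: [661.1, 106.7, 229.2]
eef_rot: [3.137, -0.0, 1.593]
wrist_force: [-0.5, 0.4, 0.0]
finger_gap: 35.9
```

```bash
python3 -c "
from h import *
snap('9')"
```

```text
[660.69050983 106.66209177 226.82423363] [ 3.13991437e+00 -1.87061485e-04  1.59278797e+00] [-0.01078821 -1.09079849  0.27066474]
```

View pics/w_9.png

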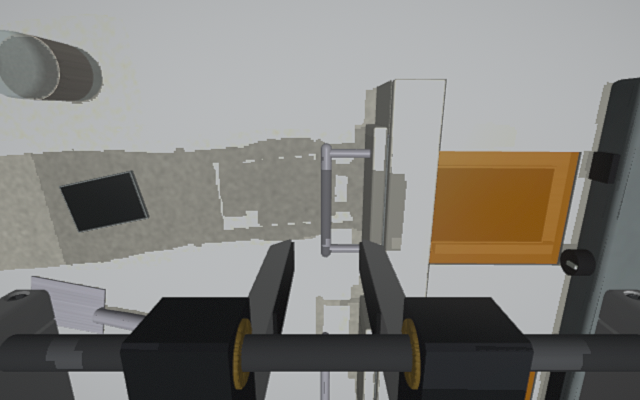

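View pics/scene_9.png

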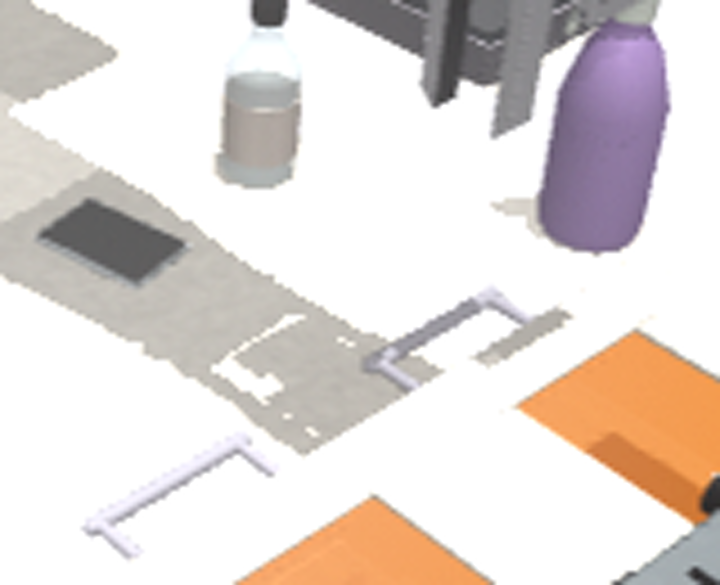

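View pics/top_9.png

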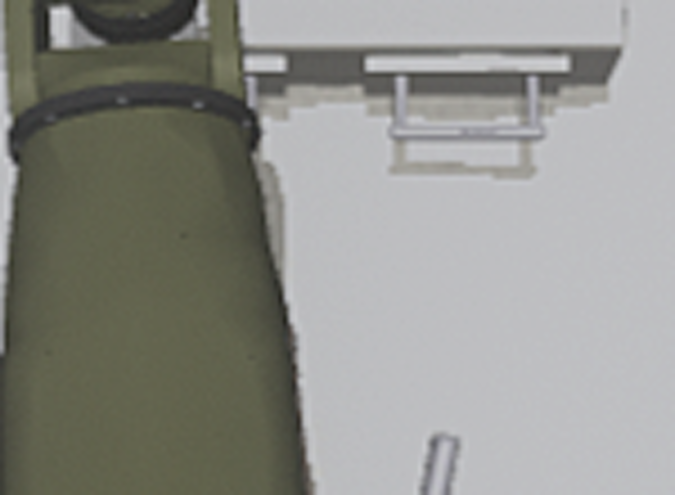

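Run:
```python
from h import *
q=lambda u,v:(240+u/4.5-0.4,130+v/4.5-0.4)
print(ray("top",[q(392,131),q(467,131),q(543,131)],81))
z=np.load("w9.npz");print("left bar",wray([(326,155),(326,248)],83,z["pos"],z["rot"]).round(1))
y=1.593; plan([(664.5,-90,227,y),(664.5,-90,140,y)])
```

```text
[[ 662.89560381  -42.50190201   81.        ]
 [ 663.72970435  -94.43704174   81.        ]
 [ 664.57636072 -147.15396822   81.        ]]
left bar [[659.8 147.1  83. ]
 [661.7  58.4  83. ]]
[-1.966e+02 -1.000e-01 -1.700e+00] -0.0
[-1.966e+02 -1.000e-01  8.530e+01] -0.0
```

Emit:
jog_arm(deltas="-25 0 0 0 36; -60 0 0 0 36; -100 0 0 0 36; -140 0 0 0 36; -175 0 5 0 36; -195 0 20 0 36; -198 0 40 0 36; -198 0 65 0 36; -198 0 85 0 36; -198 0 85 0 36")

```text
clock: 20.05
eef_pos: [664.0, -91.2, 138.7]
eef_rot: [-3.138, -0.001, 1.593]
wrist_force: [0.1, -0.3, 1.0]
finger_gap: 36.1
```

```bash
python3 -c "
from h import *
snap('10')"
```

```text
[665.03012276 -91.31950757 141.37638192] [3.14114670e+00 8.75508004e-05 1.59298894e+00] [ 0.17542106 -0.38257371  0.88134494]
```

View pics/w_10.png

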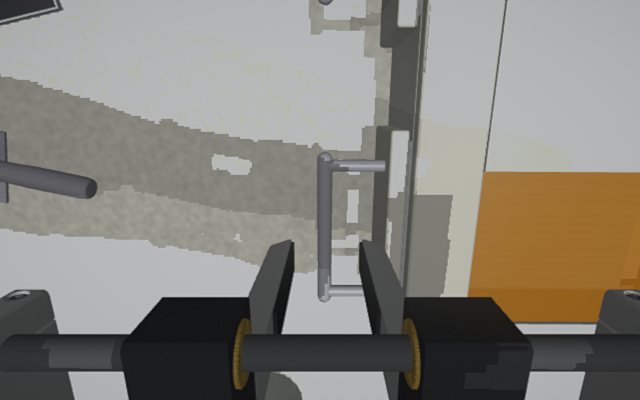

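View pics/top_10.png

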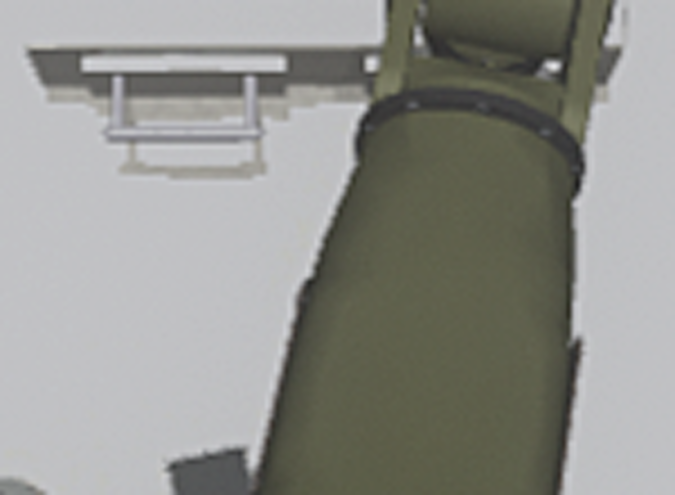

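Emit:
jog_arm(deltas="0 -1 15 0 36; 0 -1 30 0 36; 0 -1 45 0 36; 0 -1 56 0 36; 0 -1 63 0 36; 0 -1 66 0 36; 0 -1 66 0 36; 0 -1 66 0 8; 0 -1 66 0 8; 0 -1 66 0 8", squeeze=25)

```text
clock: 21.45
eef_pos: [663.8, -91.4, 75.1]
eef_rot: [3.142, 0.0, 1.593]
wrist_force: [-9.4, -0.1, 2.7]
finger_gap: 10.4
```

Emit:
jog_arm(deltas="0 -1 0 0 8; 0 -3 0 0 8; 0 -6 0 0 8; 0 -10 0 0 8; 0 -16 0 0 8; 0 -24 0 0 8; 0 -34 0 0 8; 0 -44 0 0 8; 0 -54 0 0 8; 0 -64 0 0 8")

```text
clock: 22.7
eef_pos: [599.1, -92.5, 75.0]
eef_rot: [3.141, -0.0, 1.593]
wrist_force: [3.5, 4.4, 2.5]
finger_gap: 9.4
```

Emit:
jog_arm(deltas="0 -10 0 0 8; 0 -20 0 0 8; 0 -30 0 0 8; 0 -40 0 0 8; 0 -50 0 0 8; 0 -60 0 0 8; 0 -70 0 0 8; 0 -80 0 0 8; 0 -90 0 0 8; 0 -100 0 0 8")

```text
clock: 23.95
eef_pos: [499.1, -94.3, 75.0]
eef_rot: [-3.142, -0.001, 1.593]
wrist_force: [4.2, 8.8, 3.4]
finger_gap: 9.0
```

Emit:
jog_arm(deltas="0 -8 0 0 8; 0 -16 0 0 8; 0 -23 0 0 8; 0 -29 0 0 8; 0 -34 0 0 8; 0 -38 0 0 8; 0 -41 0 0 8; 0 -43 0 0 8; 0 -45 0 0 8; 0 -46.5 0 0 8")

```text
clock: 25.2
eef_pos: [453.5, -95.1, 75.1]
eef_rot: [3.14, -0.001, 1.592]
wrist_force: [15.0, 12.3, -4.9]
finger_gap: 9.1
```

Emit:
jog_arm(deltas="0 0 0 0 8; 0 0.5 0 0 36; 0 0.5 0 0 36; 0 0.5 0 0 36; 0 0.5 -10 0 36; 0 0.5 -40 0 36; 0 0.5 -80 0 36; 0 0.5 -120 0 36; 0 0.5 -160 0 36; 0 0.5 -190 0 36")

```text
clock: 26.45
eef_pos: [453.8, -96.0, 267.4]
eef_rot: [3.14, 0.001, 1.593]
wrist_force: [0.2, 1.3, -0.8]
finger_gap: 35.9
```

Emit:
jog_arm(deltas="0 -30 0 0 36; 0 -60 0 0 36; -30 -90 0 0 36; -60 -100 0 0 36; -100 -100 0 0 36; -140 -100 0 0 36; -180 -100 0 0 36; -220 -100 0 0 36; -250 -100 0 0 36; -250 -100 0 0 36")

```text
clock: 27.7
eef_pos: [358.9, -349.2, 265.0]
eef_rot: [-3.141, -0.0, 1.591]
wrist_force: [0.7, 0.5, 0.2]
finger_gap: 36.0
```

```bash
python3 -c "
from h import *
snap('11')
for n in ('scene','top'): cv2.imwrite(f'pics/{n}_full11.png',np.load(n+'11.npz')['p'][:,:,::-1])"
```

```text
[ 359.23499323 -347.60283666  265.18317426] [-3.14149663e+00 -2.01977344e-04  1.59251414e+00] [-0.68209333  0.76860579 -1.00111838]
```

View pics/top_full11.png

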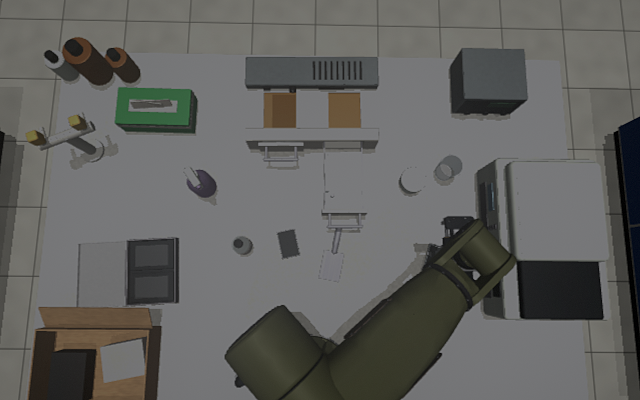

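View pics/scene_full11.png

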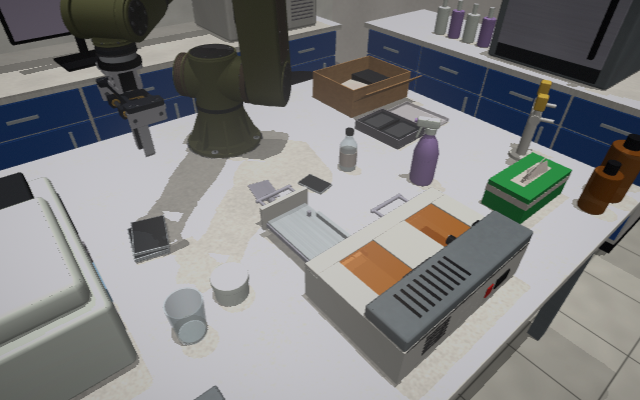

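View pics/top_11.png

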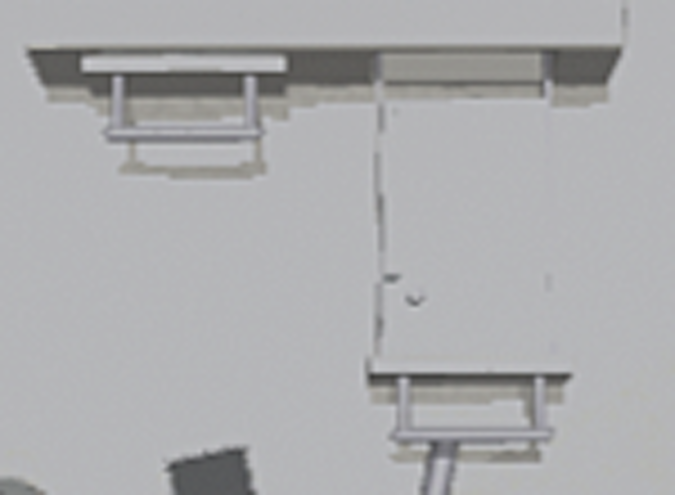

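Run:
```python
from h import *
from cell import workorder
q=lambda u,v:(240+u/4.5-0.4,130+v/4.5-0.4)
print(ray("top",[q(184,133),q(472,435)],81).round(1), abs(manip.read_state()["qd"]).max())
a=np.load("top0.npz")["p"].astype(int);b=np.load("top11.npz")["p"].astype(int)
for n,(u,v,r) in dict(spray=(201,183,18),tub=(412,180,16),vial=(242,244,13),spatula=(335,262,20),beaker=(448,168,14)).items():
    print(n,abs(a-b)[v-r:v+r,u-r:u+r].mean().round(1))
print(workorder.sign_off())
```

```text
[[659.2 101.   81. ]
 [452.6 -98.2  81. ]] 0.006863181797262007
spray 5.0
tub 5.5
vial 5.3
spatula 4.3
beaker 4.9
the job is handed in; nothing more can be done
None
```

The job is handed in at about 28 s of the 72 s allowed. I turned the panel square on its peg, pushed the left tray shut and pulled the right tray out to its stop. The sign-off reports no verdict.

- **Panel:** I pushed its outer long edge round with both fingertips. The last press against the fence read about 12 N. Before shutting the tray, the pictures showed the panel within about 1° of the unit's axis, with its near edge at the peg. Position estimates differed by 2–4 mm between views and features, which is about the same size as the position limits.
- **Left tray:** I gripped its handle and pushed it home until the wrist read about 20 N. In the last top view its bar is at x ≈ 659 mm, and the right tray came free, so the interlock agrees that it is shut.
- **Right tray:** The tool travelled 210 mm from the shut position to where the tray stopped, with about 15 N of pull. In the last top view its bar is at x ≈ 453 mm.
- **Bench:** The spray, tub, vial, beaker and spatula look unmoved in the before-and-after top pictures. The arm hid the spares in the last top view, so I only have the scene view for those, and they look in place. The gripper is clear of everything.

I could not see the panel clearly through the window once the tray was shut. My last clear sight of it was with the tray about 30 mm from home, when its near edge was still at the peg.

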